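# Change the block battery in a clamshell tester

### The arm

A 6-joint arm with a two-finger parallel gripper is mounted at the origin on a cart in front of the work surface, level with it; the furniture and walls round the work are solid. World frame = base frame: x ahead of the robot, y to its left, z up, the work surface at z = 0. Lengths are in m, angles in rad, forces in N, time in s.
With the tool pointing down it reaches from about 0.25 to 0.775 m from the base axis. Payload 4 kg.
Tool frame: the origin (TCP) lies at the very end of the fingers, on their centre line; the grasp point (between the pads) lies 19 mm behind it (robot.hold_point_z is the distance from the TCP to the grasp point, in m); z points along the fingers, y is the line along which they close (so a half turn about z gives the same grasp; the last joint's range is limited). The gripper opens to 94 mm and grips with 3 to 60 N. Pads are 16 mm wide; open, the fingers measure 119 mm over their backs; the gripper's body (75 mm by 177 mm) begins 78 mm behind the grasp point.
Start: joints at [-1.304, 0.087, 1.371, -0, 1.684, -0.103], TCP at [0.199, -0.513, 0.206] pointing down, gripper open.
Joint ranges: [-3.1, 3.1], [-0.76, 2.03], [0.27, 2.55], [-1.08, 4.22], [0.17, 2.65], [-2.57, 2.57]. Speed limits (rad/s): [2.79, 2.79, 3.14, 3.14, 3.14, 3.14].

### API

Orientations are given as [roll, pitch, yaw] about the fixed x, y, z axes, in that order (R = Rz(yaw) Ry(pitch) Rx(roll)).
In Python, from bench import robot gives the robot as it stands.
- The arm moves only by the tool carry_out, never from a script. Its argument "steps" is a list of rows, each a list of 3 entries, a list of its own where there are three numbers: the shift along the tool's x, y, z in m, then the turn about the tool's z in units of 10 degrees (1.0 is 10 degrees), then the closure, from -1 (fully open) to 1 (shut). In form: [[[tx, ty, tz], roll, jaw], ...]. A call has 1 to 10 rows; each row is the pose to reach, as a shift and turn from the pose commanded when the call began, along the tool's axes at that moment; what a row does not reach only later rows make up. A row lasts 1/8 s, in which the tool goes at most 62.5 mm and 10.7 degrees, less where a joint would pass 70% of its speed; a pose out of reach is approached as far as the arm can. A call with a gripper value outside its range is refused whole. The fingers move at their own pace and stop on an object; the grip force is fixed at half the most. Time passes only in rows, so rows that repeat a pose let the fingers close. It gives the time, the measured TCP pose, the force, the opening and the grip force at its end, in the units of the state.
- robot.get_obs(): the state, without advancing time (a new reading comes with each control period).
- robot.snapshot(name): name is "scene" or "top" or "wrist"; returns a dict with "image" (420x560x3 uint8, red, green, blue), "z_map" (420x560 float32, m along the optical axis (not along the pixel's ray), 0 where there is no reading), "mtx" (3x3 intrinsics, pixels), "R" (3x3) and "t" (3): a world point X has camera coordinates R X + t. Camera axes: x right, y down, z forward; pixel columns grow to the right and rows downward; lengths in m; the calibration is good to about 2 mm. A picture is of the moment at which its call begins.
- robot.close_job(): hands the job in; it is judged then, once.
The state is a dict: "time": time; "joint_positions": joint angles; "qvel": joint speeds; "joint_torque": joint torques, N m; "tool_pos": TCP position; "ee_rot": TCP orientation; "wrist_force": force on the tool from outside, world axes, zero at the start; "wrist_torque": the same for the moment, N m; "width": finger opening in m; "finger_force": force on a finger pad.
Only numpy, scipy, OpenCV 4.12 (cv2) and the standard library are available. Lean on these libraries where they do the work, as an engineer would, in place of code of your own. Each camera call takes 0.05 s, during which the arm holds its last target. There are 200 camera calls.

### The job

Press the red release button of the battery tester so that its lid springs fully open, take the tested battery out of the nest and lay it flat in the yellow tray. Then lay the fresh battery from the bench flat in the nest, its tan-banded end towards the red button, and swing the lid shut until it latches and stays shut. Set the batteries down rather than dropping them, and leave the bottle, jar, heat sink and tin where they stand.

Things in the scene. Friction and masses are not known exactly. Their poses are not given: they have to be found in the camera images.
- tester: Grey clamshell battery tester, fixed. Origin: on the bench under the base; x points from the red button to the lid hinge. Deck: x -56 to 66, y +-48 mm, top at 22 mm; a 12 mm step, 60 mm wide, carries the button out to x -106. Lid latched: its top is 53 mm up, held by a 24 mm wide steel hook at x -59 to -41, 69 mm high. Two rubber pads, 44 mm high: x -42 to -30, y +-34 to +-44 mm.
- button_top (a point): Centre of the top of the round red cap (28 mm across) of the release button, 38 mm above the bench, at tester x = -86 mm. Press it down from above: the cap goes down 8 mm in all and lets go of the lid after about 4 mm; fully down takes about 4 N. Its spring lifts it again.
- release_button (a joint): Rocker of button and hook, rad: 0 at rest (hook over the lid), 0.22 fully pressed, lid let go at about 0.11; sprung back to 0. When the lid is swung shut its front edge rides down the hook's slope, pushes the hook aside and snaps under it.
- lid (a joint): Angle of the spring-loaded lid, rad: 0 shut (0 to 0.02 when latched), 1.85 open at its stop, leaning back past upright. Let go, it springs open within half a second; unless latched it always springs open again. Pushing it shut takes about 2 N at the front edge, and about 6 N there (9 N at 70 mm from the hinge) to snap it under the hook.
- lid_hinge (a point): Middle of the hinge axis (along the tester's y), 44 mm above the bench, at tester x = +55 mm. The lid is a blue frame with a clear window, 100 mm long from the axis to its front edge, 84 mm wide, 6 mm thick; outer face 8 mm, inner face 2 mm off the axis. Two small rubber ribs stand 4 mm off the inner face.
- lid_edge (a point): Middle of the front edge of the lid, on its outer face, 100 mm from the hinge axis; moves with the lid. At the open stop it stands about 138 mm above the bench and 35 mm behind the hinge axis.
- nest (a point): Centre of the nest floor, on the tester's deck 22 mm above the bench, at tester x = -4 mm, axes as the tester's. The nest is a shallow recess 54 mm (x) by 34 mm (y) between 4 mm high, 5 mm thick black rails (the side rails leave a 38 mm gap in the middle for fingers); the battery lies in it with its length along x.
- used_battery: The tested block battery lying in the nest under the lid at the start: black, with a tan band round one end. 26 mm wide (x), 46 mm long (y, from -24 to +22 mm), 17 mm high, 46 g. Origin: centre of the underside; the tan-banded end is at -y. Grasp across its 26 mm width.
- fresh_battery: The fresh block battery, lying alone on the bench at the start; same looks, size and axes as the tested one.
- fresh_tan_end (a point): Middle of the tan-banded end's face of the fresh battery, 24 mm from its origin along -y, half way up.
- tray: Open yellow plastic tray fixed to the bench, 100 x 100 mm outside, 22 mm high, walls and floor 4 mm thick. Origin: centre of the underside; x and y along its sides.
- flux_bottle: Brown flux bottle with a black spout, 28 mm across, 84 mm high, bystander. Origin: centre of the underside.
- screw_jar: Small glass jar with a red lid, 47 mm across, 58 mm high, bystander. Origin: centre of the underside.
- heat_sink: Black finned heat sink, 34 x 40 x 22 mm, bystander. Origin: centre of the underside.
- tip_tin: Small round grey tin with a red label, 34 mm across, 14 mm high, bystander. Origin: centre of the underside.
Mind the look-alikes: they are no part of the job. Leave any blue, purple or turquoise look-alike of the fresh_battery alone.

How it is judged:
On the way, in this order (a step that is already met when the one before it is completed fails the run):
1. the release button is being pressed (value of joint release_button above 0.06 rad).
2. the lid has sprung open to its stop (value of joint lid above 1.7 rad), for 0.1 s.
3. the tested battery lies released in the tray (x of used_battery in the frame of tray between -0.042 and 0.042 m and y of used_battery in the frame of tray between -0.042 and 0.042 m and z of used_battery in the frame of tray below 0.01 m and angle between used_battery's own z axis and vertical below 0.2 rad and linear speed of used_battery below 0.02 m/s and contact force between the fingers and used_battery below 0.2 N), for 0.2 s.
4. the fresh battery lies released in the nest, tan-banded end towards the button, with the lid still open (x of fresh_battery in the frame of nest between -0.009 and 0.009 m and y of fresh_battery in the frame of nest between -0.007 and 0.007 m and z of fresh_battery in the frame of nest below 0.004 m and angle between fresh_battery's own z axis and vertical below 0.12 rad and x of fresh_tan_end in the frame of nest below -0.012 m and linear speed of fresh_battery below 0.02 m/s and contact force between the fingers and fresh_battery below 0.2 N and value of joint lid above 1 rad), for 0.2 s.
5. the lid is shut and latched (value of joint lid below 0.035 rad and value of joint release_button below 0.04 rad), for 0.3 s.
At the end, for the whole second after the job is handed in: Lid latched (under 0.035 rad, button under 0.04); fresh battery flat in the nest (9 mm along, 7 mm across, 4 mm up, 0.12 rad), tan-banded end towards the button; tested battery flat on the tray floor (0.2 rad), centre within 42 mm of the tray centre along each side; both still (all of step 5 and x of fresh_battery in the frame of nest between -0.009 and 0.009 m and y of fresh_battery in the frame of nest between -0.007 and 0.007 m and z of fresh_battery in the frame of nest below 0.004 m and angle between fresh_battery's own z axis and vertical below 0.12 rad and x of fresh_tan_end in the frame of nest below -0.012 m and x of used_battery in the frame of tray between -0.042 and 0.042 m and y of used_battery in the frame of tray between -0.042 and 0.042 m and z of used_battery in the frame of tray below 0.01 m and angle between used_battery's own z axis and vertical below 0.2 rad and linear speed of each of used_battery, fresh_battery below 0.02 m/s); the robot touches nothing.
It fails at once if the flux bottle is moved by more than 30 mm or tipped (distance of flux_bottle from where it was at the start of the episode above 0.03 m or angle between flux_bottle's own z axis and vertical above 0.4 rad).
It fails at once if the screw jar is moved by more than 30 mm or tipped (distance of screw_jar from where it was at the start of the episode above 0.03 m or angle between screw_jar's own z axis and vertical above 0.4 rad).
It fails at once if the heat sink is moved by more than 30 mm or tipped (distance of heat_sink from where it was at the start of the episode above 0.03 m or angle between heat_sink's own z axis and vertical above 0.4 rad).
It fails at once if the tip tin is moved by more than 30 mm or tipped (distance of tip_tin from where it was at the start of the episode above 0.03 m or angle between tip_tin's own z axis and vertical above 0.4 rad).
It fails at once if a battery is dropped from a height (faster than 1.4 m/s) (linear speed of any of used_battery, fresh_battery above 1.4 m/s).
It also fails if it takes over 64 s, if anything falls off the work surface, if the arm or the gripper's body presses on something with over 40 N, if the wrist force passes 120 N, or if a joint passes its speed limit or range.

## Working session

There is one attempt and no reset: what is moved stays moved. The work goes in short steps, Python scripts to look and compute and a tool call to move; the robot and the scene stay as the last step left them, time stands still between calls to the robot, and variables do not carry over. Pictures are saved under pics/ and viewed, at most 10 in all, crops included, and the job is handed in when it is done.

Besides the shell and the picture viewer there is one more tool, called after "Emit:" by a JSON object that holds its "fn" and its "kwargs". carry_out: Moves the arm, as the interface text tells. Its arguments: {"type":"object","properties":{"steps":{"type":"array","items":{"type":"array"}}},"required":["steps"]}

```bash
mkdir -p pics; ls; cat > h.py <<'E'
import numpy as np, cv2
from bench import robot
def snap(n,save=None):
    s=robot.snapshot(n)
    if save: cv2.imwrite('pics/'+save,s['image'][:,:,::-1])
    return s
def ray(s,u,v,z):
    d=s['R'].T@np.linalg.inv(s['mtx'])@np.array([u,v,1.]); c=-s['R'].T@s['t']
    return c+d*(z-c[2])/d[2]
def cloud(s):
    h,w=s['z_map'].shape; u,v=np.meshgrid(np.arange(w),np.arange(h))
    z=s['z_map']; p=np.stack([u*z,v*z,z],-1)@np.linalg.inv(s['mtx']).T
    P=(p-s['t'])@s['R']; P[z==0]=np.nan
    return P
def proj(s,X):
    p=s['mtx']@(s['R']@np.array(X)+s['t']); return p[:2]/p[2]
E
python3 - <<'E'
from h import *
a=snap('top');b=snap('scene')
cv2.imwrite('pics/a.png',a['image'][:,:,::-1]);cv2.imwrite('pics/b.png',b['image'][:,:,::-1])
for s in(a,b):print(s['mtx'],-s['R'].T@s['t'],s['R'])
o=robot.get_obs();print(o['tool_pos'],o['ee_rot'],o['width'])
E
```

```text
pics
[[403.46592309   0.         282.43332592]
 [  0.         403.46592309 204.17707555]
 [  0.           0.           1.        ]] [0.3578966  0.12816725 1.04916139] [[ 0.00340688 -0.99971444  0.02365242]
 [-0.98231954 -0.00777307 -0.18705052]
 [ 0.18718096 -0.02259697 -0.98206551]]
[[508.69423169   0.         274.20229032]
 [  0.         508.69423169 207.15509549]
 [  0.           0.           1.        ]] [-0.02725445  0.58530736  0.97755502] [[-0.63811611 -0.76990829  0.0070042 ]
 [-0.59686988  0.48891072 -0.63617031]
 [ 0.48636836 -0.41013112 -0.77151687]]
[ 0.19864857 -0.512349    0.20443   ] [-3.13961860e+00 -2.08056268e-04  3.69793459e-01] 0.0941472790012105
```

View pics/a.png

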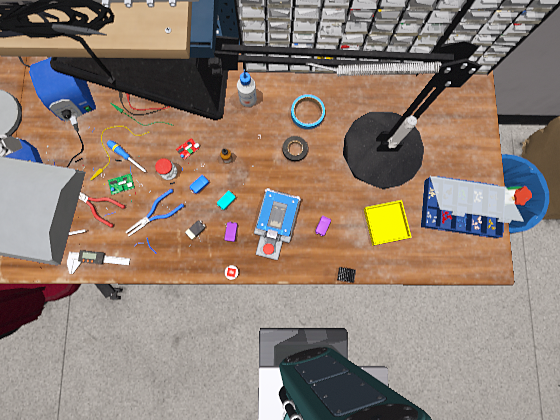

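View pics/b.png

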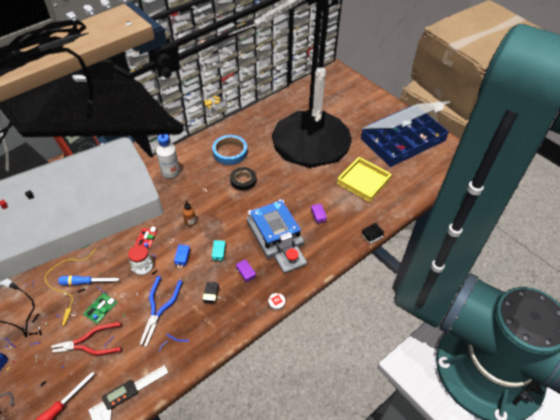

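The top view shows these candidates: a black block with a tan band at (196,229), blue at (199,184), turquoise at (226,200), and purple at (231,232) and (323,226). I choose the black one at (196,229), which is at (210,292) in the scene view. The tester is at (275,220), its button at (268,248) and the tray at (388,223).

```bash
python3 - <<'E'
from h import *
a=snap('top');b=snap('scene')
c1=cv2.resize(a['image'][195:265,165:345],None,fx=4,fy=4,interpolation=cv2.INTER_CUBIC)
c2=cv2.resize(b['image'][195:315,190:325],None,fx=2.5,fy=2.5,interpolation=cv2.INTER_CUBIC)
W=np.zeros((600,720,3),np.uint8);W[:280,:720]=c1;W[290:590,:c2.shape[1]]=c2
cv2.imwrite('pics/c.png',W[:,:,::-1])
def mask(s,lo,hi,box):
    hsv=cv2.cvtColor(s['image'],cv2.COLOR_RGB2HSV);m=cv2.inRange(hsv,np.array(lo),np.array(hi))
    k=np.zeros_like(m);x0,y0,x1,y1=box;k[y0:y1,x0:x1]=m[y0:y1,x0:x1];return k
def blob(m):
    c=max(cv2.findContours(m,0,2)[0],key=cv2.contourArea);return c,cv2.minAreaRect(c)
for n,s,boxes in(('top',a,dict(tray=(355,190,420,255),btn=(255,235,285,260),lid=(250,180,305,245))),
                 ('scene',b,dict(tray=(330,150,400,205),btn=(282,245,302,265),lid=(240,190,310,250)))):
    P=cloud(s)
    for k,(lo,hi) in dict(tray=((22,120,100),(35,255,255)),btn=((0,150,100),(8,255,255)),lid=((98,120,80),(118,255,255))).items():
        c,r=blob(mask(s,lo,hi,boxes[k])); z={'tray':.022,'btn':.038,'lid':.053}[k]
        mm=np.zeros(s['z_map'].shape,np.uint8);cv2.drawContours(mm,[c],-1,1,-1)
        print(n,k,np.round(r[0],1),r[1],'ray',ray(s,*r[0],z).round(4),'depthmed',np.nanmedian(P[mm>0],0).round(4),'zmax',np.nanpercentile(P[mm>0][:,2],95).round(4))
        print('  corners',[tuple(ray(s,*q,z)[:2].round(3)) for q in cv2.boxPoints(r)])
# points above bench near fresh
    for nm,bx in dict(fresh=dict(top=(182,215,210,243),scene=(198,278,224,306))[n] and {n:dict(top=(182,215,210,243),scene=(198,278,224,306))[n]}).items() if 0 else [('fresh',dict(top=(182,215,210,243),scene=(198,278,224,306))[n])]:
        x0,y0,x1,y1=bx;Q=P[y0:y1,x0:x1];sel=Q[...,2]>.012
        T=Q[sel];r=cv2.minAreaRect(T[:,:2].astype(np.float32)*1000);print(n,nm,'n',sel.sum(),'ztop',np.median(T[:,2]).round(4),r, 'bench z',np.nanmedian(Q[Q[...,2]<.008][:,2]))
        im=s['image'][y0:y1,x0:x1].astype(int);
        br=sel&(im.sum(-1)>300);dk=sel&(im.sum(-1)<150)
        print('  tan',Q[br].mean(0).round(4),'dark',Q[dk].mean(0).round(4),br.sum(),dk.sum())
E
```

```text
top tray [387.1 222. ] (39.440555572509766, 41.16270446777344) ray [ 0.5089 -0.1664  0.022 ] depthmed [ 0.5113 -0.1708  0.0037] zmax 0.0212
  corners [(np.float64(0.548), np.float64(-0.105)), (np.float64(0.571), np.float64(-0.212)), (np.float64(0.47), np.float64(-0.227)), (np.float64(0.448), np.float64(-0.122))]
top btn [268.  248.5] (9.0, 10.0) ray [0.4376 0.1406 0.038 ] depthmed [0.4365 0.1405 0.0374] zmax 0.0398
  corners [(np.float64(0.449), np.float64(0.153)), (np.float64(0.449), np.float64(0.128)), (np.float64(0.427), np.float64(0.128)), (np.float64(0.426), np.float64(0.153))]
top lid [277.2 213.2] (33.49131774902344, 38.88656997680664) ray [0.5248 0.1183 0.053 ] depthmed [0.5256 0.1164 0.0519] zmax 0.0553
  corners [(np.float64(0.488), np.float64(0.171)), (np.float64(0.584), np.float64(0.147)), (np.float64(0.562), np.float64(0.065)), (np.float64(0.467), np.float64(0.09))]
top fresh n 186 ztop 0.0173 ((486.8852233886719, 329.37542724609375), (26.369197845458984, 46.38482666015625), 44.905853271484375) bench z -6.114247636267186e-06
  tan [0.484  0.3324 0.0172] dark [0.48   0.31
[... 465 characters left out ...]

  corners [(np.float64(0.447), np.float64(0.155)), (np.float64(0.452), np.float64(0.129)), (np.float64(0.424), np.float64(0.129)), (np.float64(0.42), np.float64(0.155))]
scene lid [274.9 221.3] (38.9075813293457, 36.224300384521484) ray [0.5221 0.1195 0.053 ] depthmed [0.5282 0.1181 0.0519] zmax 0.0549
  corners [(np.float64(0.58), np.float64(0.147)), (np.float64(0.57), np.float64(0.056)), (np.float64(0.466), np.float64(0.093)), (np.float64(0.478), np.float64(0.178))]
scene fresh n 237 ztop 0.0166 ((485.9518737792969, 329.68206787109375), (26.364425659179688, 47.597957611083984), 45.4911003112793) bench z -0.00044621852079331284
  tan [0.4761 0.3397 0.0164] dark [0.4757 0.329  0.0145] 91 10
```

View pics/c.png

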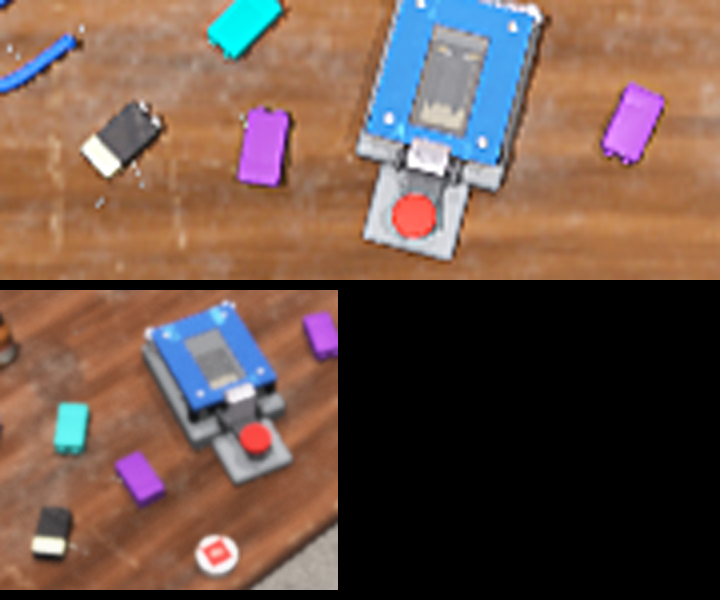

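The crop confirms the choice: the black block with the tan band is the fresh battery, at (0.4865, 0.3295). Its top measures 17 mm, its size 26x46 mm, and its tan end points at about 135° world. The tester yaw is about -14.3°, the button is at (0.437, 0.141, 0.038), and the tested battery's tan end also shows towards the button. Moving to above the button.

Emit:
{"fn": "carry_out", "kwargs": {"steps": [[[0.05,-0.058,0],-0.5,1],[[0.1,-0.115,0],-1,1],[[0.15,-0.172,0],-1.5,1],[[0.2,-0.229,0],-2,1],[[0.25,-0.286,0],-2.5,1],[[0.3,-0.343,0],-3,1],[[0.35,-0.4,0],-3.55,1],[[0.4,-0.457,0],-3.55,1],[[0.458,-0.524,0],-3.55,1],[[0.458,-0.524,0],-3.55,1]]}}

```text
time: 1.45
tool_pos: [0.4125, 0.0767, 0.2056]
ee_rot: [3.14, -0.0, 0.99]
wrist_force: [0.6, -0.5, 0.3]
width: 0.0008
finger_force: 0.0
```

Emit:
{"fn": "carry_out", "kwargs": {"steps": [[[0,0,0],0,1],[[0,0,0],0,1],[[0,0,0],0,1],[[0,0,0],0,1]]}}

```text
time: 1.95
tool_pos: [0.4122, 0.0732, 0.2056]
ee_rot: [3.141, -0.0, 0.986]
wrist_force: [-0.8, -0.4, 0.4]
width: 0.0003
finger_force: 0.0
```

Emit:
{"fn": "carry_out", "kwargs": {"steps": [[[0.035,-0.008,0],1,1],[[0.07,-0.0166,0],2,1],[[0.07,-0.0166,0],3,1],[[0.07,-0.0166,0],4,1],[[0.07,-0.0166,0],5,1],[[0.07,-0.0166,0],6,1],[[0.07,-0.0166,0.06],7.08,1],[[0.07,-0.0166,0.1],7.08,1],[[0.07,-0.0166,0.1],7.08,1]]}}

```text
time: 3.08
tool_pos: [0.4342, 0.1406, 0.1021]
ee_rot: [3.138, 0.007, -0.248]
wrist_force: [0.2, 0.8, 0.6]
width: 0.0003
finger_force: 0.0
```

```bash
python3 - <<'E'
from h import *
s=snap('wrist','d.png');o=robot.get_obs();print(o['tool_pos'],o['ee_rot'])
P=cloud(s);hsv=cv2.cvtColor(s['image'],cv2.COLOR_RGB2HSV);m=cv2.inRange(hsv,np.array((0,150,80)),np.array((8,255,255)))
n,l,st,c=cv2.connectedComponentsWithStats(m)
for i in range(1,n):
  if st[i,4]>200:print(c[i],st[i,4],ray(s,*c[i],.038),np.nanmedian(P[l==i],0))
print(s['mtx'],-s['R'].T@s['t'],s['R'])
E
```

```text
[0.43625518 0.14119233 0.10491377] [ 3.14046687e+00  2.11638315e-03 -2.47930752e-01]
[281.1450253  211.69814503] 593 [0.44211135 0.13816108 0.038     ] [0.44260691 0.13768317 0.03881268]
[[299.49163594   0.         279.69363495]
 [  0.         299.49163594 208.16111719]
 [  0.           0.           1.        ]] [0.51283444 0.12225911 0.28169358] [[-0.2455736  -0.96937344  0.00295761]
 [-0.93217076  0.23698395  0.27367186]
 [-0.26599114  0.06444959 -0.96181857]]
```

View pics/d.png

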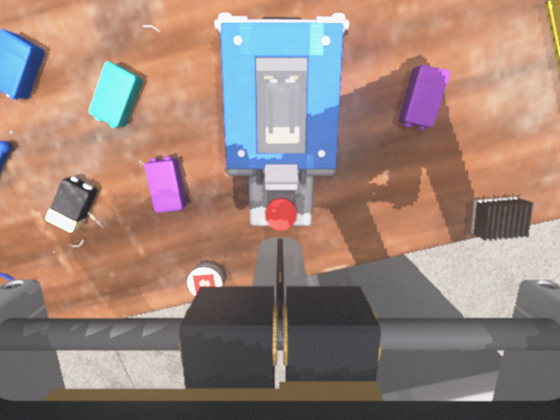

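The wrist view shows the button at (281,212) just ahead of the fingertips at (280,240), and the lid latched. Heights and position agree with the earlier measurement, so I press.

Emit:
{"fn": "carry_out", "kwargs": {"steps": [[[0.003,0,0.03],0,1],[[0.003,0,0.058],0,1],[[0.003,0,0.066],0,1],[[0.003,0,0.071],0,1],[[0.003,0,0.075],0,1],[[0.003,0,0.075],0,1],[[0.003,0,0.04],0,1],[[0.003,0,-0.02],0,1],[[0.003,0,-0.08],0,1],[[0.003,0,-0.1],0,1]]}}

```text
time: 4.38
tool_pos: [0.4425, 0.1419, 0.212]
ee_rot: [-3.137, -0.011, -0.246]
wrist_force: [0.4, -0.7, -1.1]
width: 0.0005
finger_force: 0.0
```

```bash
python3 - <<'E'
from h import *
s=snap('wrist','e.png');o=robot.get_obs();print(o['tool_pos'],o['ee_rot'],o['wrist_force'])
E
```

```text
[0.44303443 0.1420334  0.21310621] [-3.13606096 -0.01249575 -0.24627029] [0.70126693 0.18968879 1.43880829]
```

View pics/e.png

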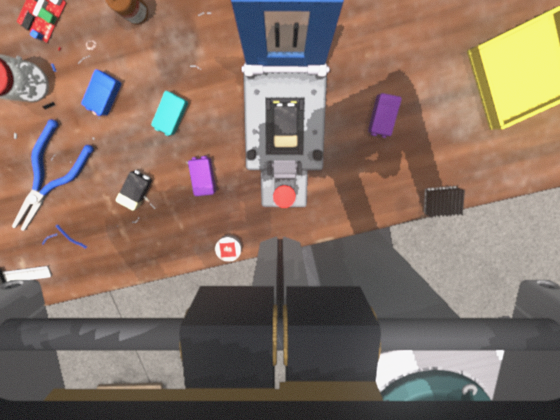

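The lid stands open at its stop. The tested battery is at (285,123) in the nest with its tan end at (285,141), towards the button at (284,196), and the fresh one is at (134,189). I'll measure both, the tester axis and the tray.

```bash
cat >> h.py <<'E'
def top(s,P,box,z0,z1):
    x0,y0,x1,y1=box;Q=P[y0:y1,x0:x1];sel=(Q[...,2]>z0)&(Q[...,2]<z1)
    n,l,st,_=cv2.connectedComponentsWithStats(sel.astype(np.uint8));k=1+st[1:,4].argmax();sel=l==k
    T=Q[sel];r=cv2.minAreaRect((T[:,:2]*1000).astype(np.float32));b=cv2.boxPoints(r)
    e=max((b[1]-b[0],b[2]-b[1]),key=np.linalg.norm)
    return np.round(r[0],1),np.round(r[1],1),'long axis deg',round(np.degrees(np.arctan2(e[1],e[0]))%180,1),'z',np.median(T[:,2]).round(4),sel.sum()
E
python3 - <<'E'
from h import *
s=snap('wrist');P=cloud(s)
print('used',top(s,P,(262,95,308,152),.032,.045))
print('fresh',top(s,P,(108,165,158,215),.010,.022))
hsv=cv2.cvtColor(s['image'],cv2.COLOR_RGB2HSV)
m=cv2.inRange(hsv,np.array((0,150,80)),np.array((8,255,255)));m[:,:255]=0;m[:,310:]=0
v,u=np.nonzero(m);print('btn',ray(s,(u.min()+u.max())/2,(v.min()+v.max())/2,.038),u.min(),u.max(),v.min(),v.max())
# tester deck outline
Q=P[60:175,230:345];sel=(Q[...,2]>.018)&(Q[...,2]<.026);r=cv2.minAreaRect((Q[sel][:,:2]*1000).astype(np.float32));print('deck',r)
t=snap('top');T=cloud(t);R=T[190:255,355:420];q=R[(R[...,2]>.018)&(R[...,2]<.026)];print('tray rim',cv2.minAreaRect((q[:,:2]*1000).astype(np.float32)),np.median(q[:,2]))
E
```

```text
used (array([519.7, 118.5]), array([25.7, 48.2]), 'long axis deg', np.float32(165.9), 'z', np.float64(0.0401), np.int64(963))
fresh (array([490.6, 327.6]), array([27. , 48.2]), 'long axis deg', np.float32(135.0), 'z', np.float64(0.0181), np.int64(803))
btn [0.44027627 0.1387693  0.038     ] 275 294 186 207
deck ((526.4857788085938, 117.42462158203125), (96.02129364013672, 118.45978546142578), 75.64525604248047)
tray rim ((508.96478271484375, -168.897216796875), (100.08329010009766, 101.02720642089844), 11.711553573608398) 0.020767323612197856
```

Emit:
{"fn": "carry_out", "kwargs": {"steps": [[[0.04,0.001,0],0,-1],[[0.081,0.001,0],0,-1],[[0.081,0.001,0.05],0,-1],[[0.081,0.001,0.1],0,-1],[[0.081,0.001,0.125],0,-1],[[0.081,0.001,0.125],0,-1],[[0.081,0.001,0.125],0,-1]]}}

```text
time: 5.4
tool_pos: [0.5184, 0.1207, 0.0809]
ee_rot: [-3.141, -0.001, -0.246]
wrist_force: [-0.7, 0.3, -0.2]
width: 0.0669
finger_force: 0.0
```

```bash
python3 - <<'E'
from h import *
s=snap('wrist','f.png');o=robot.get_obs();print(o['tool_pos'],o['ee_rot'],o['width'])
P=cloud(s)
Q=P[250:400,180:380];sel=(Q[...,2]>.034)&(Q[...,2]<.044);print(sel.sum())
E
```

```text
[0.51898941 0.12083184 0.08176052] [-3.14083735e+00 -2.31754632e-03 -2.46288613e-01] 0.07103614189247891
917
```

View pics/f.png

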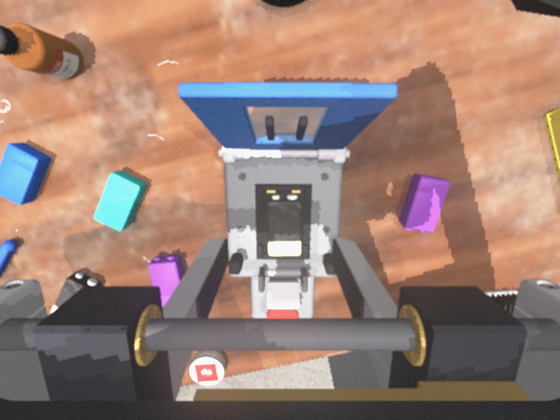

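The lid is up and the battery at (285,220) lies between the open fingertips, about (225,245) and (340,245). I descend and grip.

Emit:
{"fn": "carry_out", "kwargs": {"steps": [[[0,0,0.03],0,-0.6],[[0,0,0.055],0,-0.4],[[0,0,0.055],0,-0.2],[[0,0,0.055],0,0.6],[[0,0,0.055],0,1],[[0,0,0.055],0,1],[[0,0,0.055],0,1],[[0,0,0.055],0,1]]}}

```text
time: 6.45
tool_pos: [0.5187, 0.1206, 0.0264]
ee_rot: [-3.141, -0.002, -0.246]
wrist_force: [-0.6, -0.4, 4.3]
width: 0.026
finger_force: 30.0
```

Emit:
{"fn": "carry_out", "kwargs": {"steps": [[[0,0,-0.03],0,1],[[0,0,-0.07],0,1],[[0,0.03,-0.09],0,1],[[0.012,0.08,-0.09],0,1],[[0.025,0.13,-0.09],0,1],[[0.037,0.18,-0.09],0,1],[[0.05,0.23,-0.09],0,1],[[0.062,0.27,-0.09],0,1],[[0.062,0.283,-0.08],0,1],[[0.062,0.283,-0.06],0,1]]}}

```text
time: 7.7
tool_pos: [0.5092, -0.1694, 0.085]
ee_rot: [-3.141, -0.001, -0.248]
wrist_force: [-0.9, 0.2, -1.0]
width: 0.0262
finger_force: 30.0
```

Emit:
{"fn": "carry_out", "kwargs": {"steps": [[[0,0,0.03],0,1],[[0,0,0.06],0,1],[[0,0,0.07],0,1],[[0,0,0.076],0,1],[[0,0,0.0775],0,1],[[0,0,0.0775],0,1]]}}

```text
time: 8.45
tool_pos: [0.51, -0.1691, 0.009]
ee_rot: [3.141, -0.002, -0.246]
wrist_force: [0.1, 1.2, -0.3]
width: 0.0257
finger_force: 30.0
```

Emit:
{"fn": "carry_out", "kwargs": {"steps": [[[0,0,0.0005],0,0.5],[[0,0,0.0005],0,0.05],[[0,0,0.0005],0,0.05],[[0,0,0.0005],0,0.05],[[0,0,-0.02],0,0.05],[[0,0,-0.07],0,0.05],[[0,0,-0.13],0,0.05],[[0,0,-0.13],0,0.05]]}}

```text
time: 9.45
tool_pos: [0.5127, -0.1704, 0.1448]
ee_rot: [3.139, -0.013, -0.246]
wrist_force: [0.5, -1.3, 0.6]
width: 0.0447
finger_force: 0.0
```

```bash
python3 - <<'E'
from h import *
o=robot.get_obs();print(o['tool_pos'],o['ee_rot'],o['width'])
s=snap('top');P=cloud(s)
R=P[200:245,365:412];im=s['image'][200:245,365:412].astype(int)
dk=im[...,0]<110;q=R[dk&(R[...,2]>.012)&(R[...,2]<.03)]
print('battery in tray',len(q),np.nanmedian(q,0),cv2.minAreaRect((q[:,:2]*1000).astype(np.float32)))
E
```

```text
[ 0.51273717 -0.17042798  0.14475733] [ 3.13920563 -0.01288279 -0.24624534] 0.044727107613918626
battery in tray 107 [ 0.51480646 -0.16770854  0.01971088] ((503.8089599609375, -187.3905487060547), (70.78250122070312, 44.38289260864258), 79.43527221679688)
```

Emit:
{"fn": "carry_out", "kwargs": {"steps": [[[-0.01,-0.035,-0.02],-1,0.05],[[-0.027,-0.09,-0.03],-2,-0.1],[[-0.044,-0.147,-0.03],-3,-0.1],[[-0.061,-0.204,-0.03],-4,-0.1],[[-0.078,-0.261,-0.03],-5,-0.1],[[-0.095,-0.318,-0.03],-6,-0.1],[[-0.112,-0.375,-0.03],-7,-0.1],[[-0.128,-0.43,-0.03],-8,-0.1],[[-0.142,-0.477,-0.03],-9,-0.1],[[-0.142,-0.477,-0.03],-10,-0.1]]}}

```text
time: 10.75
tool_pos: [0.4857, 0.3312, 0.1645]
ee_rot: [-3.137, 0.002, 1.51]
wrist_force: [-0.3, -0.7, -0.9]
width: 0.0517
finger_force: 0.0
```

Emit:
{"fn": "carry_out", "kwargs": {"steps": [[[0,0,0],-1,-0.1],[[0,0,0],-2,-0.1],[[0,0,0],-3,-0.1],[[0,0,0],-4,-0.1],[[0,0,0],-4.9,-0.1],[[0,0,0],-4.9,-0.1],[[0,0,0],-4.9,-0.1]]}}

```text
time: 11.62
tool_pos: [0.4873, 0.3281, 0.1665]
ee_rot: [-3.139, -0.001, 2.352]
wrist_force: [-0.2, -0.4, 0.3]
width: 0.0518
finger_force: 0.0
```

```bash
python3 - <<'E'
from h import *
s=snap('wrist','g.png');o=robot.get_obs();print(o['tool_pos'],o['ee_rot'],o['width'],o['joint_positions'])
P=cloud(s)
for a in((.4865,.3295,.017),(.4906,.3276,.017),o['tool_pos']):print(proj(s,a))
E
```

```text
[0.48743349 0.32815553 0.16691166] [-3.13988151e+00 -4.13205975e-04  2.35246822e+00] 0.05189679694624699 [ 4.96111845e-01  1.82378696e-01  1.34042640e+00 -8.56533389e-05
  1.62054581e+00 -2.85564588e-01]
[278.72131901 194.32626873]
[280.11430465 197.98009856]
[277.204468   248.30812339]
```

View pics/g.png

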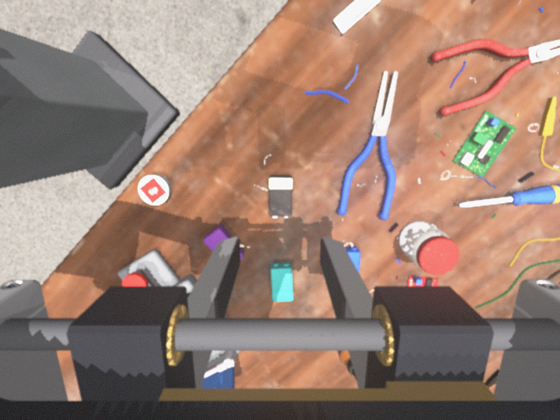

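The fresh battery is at (280,196), aligned with the jaws, its tan end at (280,184) on the tool +x side. The purple and turquoise look-alikes are clear of the fingers. Descending.

Emit:
{"fn": "carry_out", "kwargs": {"steps": [[[0,0,0.05],0,-0.1],[[0,0,0.1],0,-0.1],[[0,0,0.14],0,-0.1],[[0,0,0.157],0,-0.1],[[0,0,0.1605],0,-0.1],[[0,0,0.1605],0,-0.1]]}}

```text
time: 12.42
tool_pos: [0.489, 0.329, 0.0091]
ee_rot: [3.139, 0.001, 2.354]
wrist_force: [-0.1, 0.7, 0.8]
width: 0.0517
finger_force: 0.0
```

Emit:
{"fn": "carry_out", "kwargs": {"steps": [[[0,0,0],0,0.3],[[0,0,0],0,0.6],[[0,0,0],0,1],[[0,0,0],0,1],[[0,0,0],0,1]]}}

```text
time: 13.05
tool_pos: [0.4882, 0.3286, 0.0082]
ee_rot: [3.141, 0.0, 2.354]
wrist_force: [-1.3, -0.4, 4.7]
width: 0.0258
finger_force: 30.0
```

Emit:
{"fn": "carry_out", "kwargs": {"steps": [[[0,0,-0.04],0,1],[[0,0,-0.09],0,1],[[-0.03,-0.022,-0.122],-1,1],[[-0.065,-0.048,-0.122],-2,1],[[-0.1,-0.074,-0.122],-3,1],[[-0.135,-0.1,-0.122],-3.1,1],[[-0.169,-0.1265,-0.122],-3.1,1],[[-0.169,-0.1265,-0.122],-3.1,1],[[-0.169,-0.1265,-0.122],-3.1,1],[[-0.169,-0.1265,-0.122],-3.1,1]]}}

```text
time: 14.3
tool_pos: [0.5172, 0.1205, 0.1292]
ee_rot: [3.142, -0.001, 2.897]
wrist_force: [0.4, -0.1, -0.6]
width: 0.0258
finger_force: 30.0
```

```bash
python3 - <<'E'
from h import *
s=snap('wrist','i.png');o=robot.get_obs();print(o['tool_pos'],o['ee_rot'],o['width'])
P=cloud(s);tp=o['tool_pos'];y=o['ee_rot'][2]
tx=np.array([np.cos(y),np.sin(y)]);ty=np.array([np.sin(y),-np.cos(y)])
D=P[...,:2]-tp[:2];X=D@tx;Y=D@ty;Z=P[...,2]-tp[2]
m=(abs(Y)<.009)&(abs(X)<.04)&(Z>.004)&(Z<.02)
print('battery top x range in tool',np.percentile(X[m],[1,50,99]),'y',np.percentile(Y[m],[1,99]),'z',np.median(Z[m]),m.sum())
# nest recess: tester deck/rails from wrist
n=np.array([.5178,.1196,.022]);print(proj(s,n))
h=snap('top','h.png')
E
```

```text
[0.51720618 0.12052882 0.12927211] [ 3.14148056e+00 -3.76975654e-04  2.89708834e+00] 0.025520155010134247
battery top x range in tool [-0.02341882  0.00076955  0.02118746] y [-0.0087988   0.00877598] z 0.009972495250079705 2039
[277.90792807 205.34896486]
```

View pics/i.png

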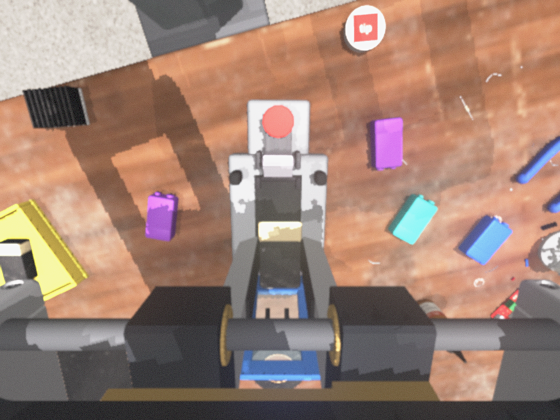

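The wrist view shows the tan end at (278,232) facing the red button (278,121), and the tested battery lying in the tray at (15,255). Quick nest check from this opposite wrist direction, to cancel camera bias.

```bash
python3 - <<'E'
from h import *
s=snap('wrist');P=cloud(s)
hsv=cv2.cvtColor(s['image'],cv2.COLOR_RGB2HSV)
m=cv2.inRange(hsv,np.array((0,150,80)),np.array((8,255,255)));m[:,:255]=0;m[:,310:]=0;m[150:]=0
v,u=np.nonzero(m);b=ray(s,(u.min()+u.max())/2,(v.min()+v.max())/2,.038);print('btn',b)
B=(b+np.array([.4403,.1388,.038]))/2;a=np.radians(-14.15);e=np.array([np.cos(a),np.sin(a)])
n=B[:2]+.082*e;d=robot.get_obs()['tool_pos'][:2]-n
print('nest',n,'TCP in nest x,y',d@e,d@np.array([-e[1],e[0]]))
E
```

```text
Traceback (most recent call last):
ValueError: zero-size array to reduction operation minimum which has no identity
```

```bash
python3 - <<'E'
from h import *
s=snap('wrist');im=s['image'].astype(int)
m=(im[...,0]-im[...,1]>90)&(im[...,0]-im[...,2]>90);m[:,:255]=0;m[:,305:]=0;m[150:]=0;m[:95]=0
v,u=np.nonzero(m);print(u.min(),u.max(),v.min(),v.max());b=ray(s,(u.min()+u.max())/2,(v.min()+v.max())/2,.038);print('btn',b)
B=(b+np.array([.4403,.1388,.038]))/2;a=np.radians(-14.15);e=np.array([np.cos(a),np.sin(a)])
n=B[:2]+.082*e;d=robot.get_obs()['tool_pos'][:2]-n
print('nest',n,'TCP in nest x,y',d@e,d@np.array([-e[1],e[0]]))
E
```

```text
263 293 105 137
btn [0.44013363 0.13913885 0.038     ]
nest [0.51972886 0.1189236 ] TCP in nest x,y -0.0026604565743608977 0.0006235843514607901
```

Emit:
{"fn": "carry_out", "kwargs": {"steps": [[[-0.0015,-0.0006,0.03],0,1],[[-0.0015,-0.0006,0.06],0,1],[[-0.0015,-0.0006,0.08],0,1],[[-0.0015,-0.0006,0.09],0,1],[[-0.0015,-0.0006,0.095],0,1],[[-0.0015,-0.0006,0.098],0,1],[[-0.0015,-0.0006,0.099],0,1],[[-0.0015,-0.0006,0.099],0,1]]}}

```text
time: 15.5
tool_pos: [0.5191, 0.1185, 0.031]
ee_rot: [3.141, 0.001, 2.895]
wrist_force: [-0.5, -0.2, -1.7]
width: 0.0255
finger_force: 30.0
```

Emit:
{"fn": "carry_out", "kwargs": {"steps": [[[0,0,0.0008],0,1],[[0,0,0.0008],0,0.5],[[0,0,0.0008],0,0.1],[[0,0,0.0008],0,0.0],[[0,0,0.0008],0,0.0],[[0,0,-0.03],0,0.0],[[0,0,-0.08],0,0.0],[[0,0,-0.12],0,0.0],[[0.06,0,-0.17],0,0.0],[[0.06,0,-0.17],0,0.5]]}}

```text
time: 16.75
tool_pos: [0.4606, 0.1337, 0.204]
ee_rot: [3.139, 0.006, 2.896]
wrist_force: [0.8, -0.5, 0.9]
width: 0.0401
finger_force: 0.0
```

```bash
python3 - <<'E'
from h import *
s=snap('wrist');o=robot.get_obs();print(o['tool_pos'],o['ee_rot'],o['width'],o['wrist_force'])
P=cloud(s);n=np.array([.5192,.1190]);a=np.radians(-14.15);e=np.array([np.cos(a),np.sin(a)])
D=P[...,:2]-n;X=D@e;Y=D@np.array([-e[1],e[0]]);Z=P[...,2]
m=(abs(X)<.035)&(abs(Y)<.03)&(Z>.033)&(Z<.05)
if m.sum():print(np.percentile(X[m],[1,99]),np.percentile(Y[m],[1,99]),np.percentile(Z[m],[5,50,95]),m.sum())
t=snap('top');s1=cv2.resize(s['image'],None,fx=.7,fy=.7);s2=cv2.resize(t['image'][180:260,240:420],None,fx=3,fy=3,interpolation=cv2.INTER_CUBIC)
W=np.zeros((294+240,540,3),np.uint8);W[:294,:392]=s1;W[294:,:540]=s2;cv2.imwrite('pics/j.png',W[:,:,::-1])
E
```

```text
[0.46005841 0.13388468 0.20386709] [3.13920906 0.00482291 2.89654572] 0.0361096733287234 [-0.243588    0.37944439  0.46615768]
[-0.02089518  0.02413944] [-0.01272875  0.01320064] [0.03774485 0.04019682 0.04146312] 771
```

View pics/j.png

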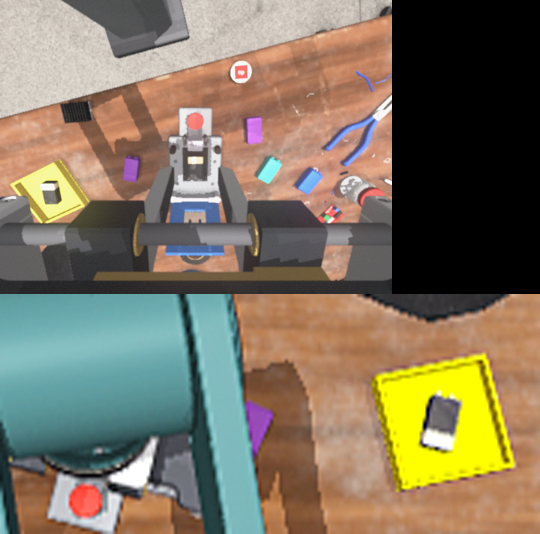

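The fresh battery lies flat in the nest: top at 40 mm, offset about +2 mm along, tan end towards the button. The tested one is flat in the tray (crop (440,420)). Now I go behind the lid with closed fingers.

Emit:
{"fn": "carry_out", "kwargs": {"steps": [[[-0.05,0,-0.01],0,1],[[-0.1,0,-0.01],0,1],[[-0.15,0,-0.01],0,1],[[-0.18,0,-0.01],0,1],[[-0.182,0,0.03],0,1],[[-0.182,0,0.07],0,1],[[-0.182,0,0.09],0,1],[[-0.182,0,0.09],0,1],[[-0.182,0,0.09],0,1]]}}

```text
time: 17.98
tool_pos: [0.6381, 0.0886, 0.112]
ee_rot: [3.141, 0.003, 2.895]
wrist_force: [-0.3, -0.0, 1.1]
width: 0.0003
finger_force: 0.0
```

```bash
python3 - <<'E'
from h import *
o=robot.get_obs();d=o['tool_pos'][:2]-np.array([.5192,.1190]);a=np.radians(-14.15);e=np.array([np.cos(a),np.sin(a)])
print('tester x',d@e*1000-4,'y',d@np.array([-e[1],e[0]])*1000,'z',o['tool_pos'][2],o['ee_rot'],o['width'],o['wrist_force'],o['joint_positions'])
print('path: theta, tip centre x, z (r=80)')
for th in (1.7,1.57,1.4,1.2,1.0,.8,.6,.4,.2,.05,0):
    r=80;print(th,round(55-r*np.cos(th)+8*np.sin(th)+8*min(1,np.sin(th)*3),1),round(44+r*np.sin(th)+8*np.cos(th),1))
E
```

```text
tester x 118.7286402714848 y -0.3627152023800126 z 0.11198968354947252 [3.14094950e+00 2.64422730e-03 2.89526117e+00] 0.00030815101601233127 [-0.25462126 -0.02836578  1.08564572] [ 5.01523728e-02  3.26831973e-01  1.27308234e+00 -1.57517144e-04
  1.53896158e+00 -1.27430852e+00]
path: theta, tip centre x, z (r=80)
1.7 81.2 122.3
1.57 70.9 124.0
1.4 57.3 124.2
1.2 41.5 121.5
1.0 26.5 115.6
0.8 13.0 107.0
0.6 1.5 95.8
0.4 -7.6 82.5
0.2 -17.0 67.7
0.05 -23.3 56.0
0 -25.0 52.0
```

Emit:
{"fn": "carry_out", "kwargs": {"steps": [[[0.019,0,-0.003],0,1],[[0.034,0,-0.003],0,1],[[0.049,0,-0.003],0,1],[[0.062,0,-0.004],0,1],[[0.077,0,-0.003],0,1],[[0.092,0,0],0,1],[[0.105,0,0.006],0,1],[[0.117,0,0.017],0,1],[[0.127,0,0.03],0,1],[[0.136,0,0.044],0,1]]}}

```text
time: 19.23
tool_pos: [0.5049, 0.122, 0.0663]
ee_rot: [3.141, 0.001, 2.895]
wrist_force: [1.5, 0.1, 2.1]
width: 0.0003
finger_force: 1.1
```

```bash
python3 - <<'E'
from h import *
o=robot.get_obs();d=o['tool_pos'][:2]-np.array([.5192,.1190]);a=np.radians(-14.15);e=np.array([np.cos(a),np.sin(a)])
print('tester x',d@e*1000-4,'z',o['tool_pos'][2],o['wrist_force'])
s=snap('scene','k.png');s=snap('wrist')
c=cv2.resize(cv2.imread('pics/k.png')[170:310,200:360],None,fx=3,fy=3,interpolation=cv2.INTER_CUBIC)
cv2.imwrite('pics/k2.png',c)
E
```

```text
tester x -18.579449729237048 z 0.06633002519902106 [1.52339598 0.07219636 2.06081009]
```

View pics/k2.png

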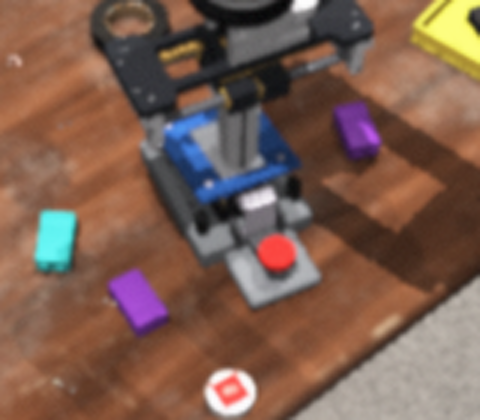

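The crop shows the fingers on the lid at (240,160), the lid nearly shut and the hook ahead at (258,205). I press it under the hook.

Emit:
{"fn": "carry_out", "kwargs": {"steps": [[[0.004,0,0.006],0,1],[[0.006,0,0.011],0,1],[[0.006,0,0.014],0,1],[[0.006,0,0.016],0,1],[[0.006,0,0.018],0,1],[[0.006,0,0.018],0,1]]}}

```text
time: 20.08
tool_pos: [0.4992, 0.1235, 0.05]
ee_rot: [3.141, -0.001, 2.895]
wrist_force: [-2.1, 0.1, 10.5]
width: 0.0003
finger_force: 4.7
```

Emit:
{"fn": "carry_out", "kwargs": {"steps": [[[0,0,0.002],0,1],[[0,0,0.003],0,1],[[0,0,0.003],0,1]]}}

```text
time: 20.45
tool_pos: [0.4992, 0.1235, 0.049]
ee_rot: [3.141, 0.0, 2.895]
wrist_force: [-7.2, -1.6, 18.5]
width: 0.0004
finger_force: 9.2
```

Emit:
{"fn": "carry_out", "kwargs": {"steps": [[[0,0,-0.005],0,1],[[0,0,-0.02],0,1],[[0,0,-0.06],0,1],[[-0.0,0,-0.11],0,1],[[0.05,0,-0.16],0,1],[[0.1,0,-0.16],0,1],[[0.1,0,-0.16],0,1]]}}

```text
time: 21.32
tool_pos: [0.4002, 0.1485, 0.2068]
ee_rot: [3.14, 0.001, 2.898]
wrist_force: [-0.5, -0.9, -0.1]
width: 0.0004
finger_force: 0.0
```

```bash
python3 - <<'E'
from h import *
o=robot.get_obs();print(o['tool_pos'],o['wrist_force'],o['time'])
n=np.array([.5192,.1190]);a=np.radians(-14.15);e=np.array([np.cos(a),np.sin(a)])
for c in('wrist','scene'):
    s=snap(c);P=cloud(s);D=P[...,:2]-n;X=D@e*1000-4;Y=D@np.array([-e[1],e[0]])*1000
    hsv=cv2.cvtColor(s['image'],cv2.COLOR_RGB2HSV);m=(cv2.inRange(hsv,np.array((98,110,60)),np.array((122,255,255)))>0)&(abs(X)<70)&(abs(Y)<45)
    for x0,x1 in((-45,-25),(-10,10),(25,45)):
        q=m&(X>x0)&(X<x1)&(P[...,2]>.03)&(P[...,2]<.2);print(c,x0,q.sum(),np.median(P[q][:,2]) if q.any() else None)
    h=(X>-62)&(X<-38)&(abs(Y)<10);print('hook top z',np.nanpercentile(P[h][:,2],95) if h.any() else None)
s=snap('top');P=cloud(s);R=P[205:242,368:408];im=s['image'][205:242,368:408].astype(int)
q=R[(im.max(-1)<110)&(R[...,2]>.015)];print('tray battery',len(q),np.median(q,0))
E
```

```text
[0.40018491 0.14849907 0.20680267] [-0.48026121 -0.94712059 -0.11116204] 21.325
wrist -45 252 0.054446754233348285
wrist -10 0 None
wrist 25 0 None
hook top z None
scene -45 161 0.05259441456475025
scene -10 140 0.05215155825986369
scene 25 159 0.051540936963829685
hook top z 0.06585788545510247
tray battery 72 [ 0.5144363  -0.16914551  0.01969001]
```

```bash
python3 -c "
from bench import robot
print(robot.close_job())"
```

```text
the job is handed in; nothing more can be done
None
```

I handed the job in at about 21 s of the 64 s; the hand-in returned no verdict. My last measurements show the lid shut flat (top about 52 mm up) 0.9 s after I let go, and the tested battery flat in the tray. Before I closed the lid, the fresh battery lay flat in the nest, tan end towards the button. I saw no bystander disturbed.

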